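Light the viewing box and hold its sprung shutter half open

TASK

Start the viewing box's lamp by pressing the round push button on the lamp switch fully down and letting it come up again. Then slide the viewing box's sprung shutter to half its travel, so that its tab stands level with the long engraved line, and hold it still there against the spring: the program finishes while the gripper is still holding it. Leave the dimmer alone, and do not disturb the specimens and the other loose things.

Things in the scene. Friction and masses are not known exactly. Their poses are not given: they have to be found in the camera images.
- viewer: Viewing box: grey housing 170 mm (its x) by 200 mm (its y) by 80 mm high, fixed on the table, with a clear window 67 mm long in its top, covered by the shutter when shut. Origin: centre of its underside; z up; +y is the direction in which the shutter opens. Steel guide rails run along y on the top at x = +-47 mm, up to 87 mm above the table.
- shutter (a joint): How far the sprung shutter is open, in m: 0 = shut (where its spring keeps it and returns it), 0.064 = fully open against its stop, 0.032 = half travel. It slides in the box's +y direction. The spring pushes back with 3 N when shut, rising evenly to 9 N at half travel and 15 N fully open.
- shutter_tab (a point): Middle of the top of the shutter's upright tab; moves with it. The shutter is an aluminium plate 84 x 72 mm on the box's top, its upper face 84 mm above the table; the tab on it is 40 mm wide (box's x), 12 mm thick (along the slide, box's y), its top 124 mm above the table. When shut the tab's middle is at box x = 0, y = -2 mm. Axes as the box's.
- half_mark (a point): Fixed point where point shutter_tab is at half travel: box x = 0, y = +30 mm, 124 mm above the table. Axes as the box's. On the box's top, outside both rails, black lines are engraved along the slide, short, long, short: the tab's middle is level with the first when shut, the long one at half travel, the last when fully open.
- lamp_switch: Lamp switch: grey box 70 x 70 x 40 mm fixed on the table, with the round push button on its top. Origin: centre of its underside, z up.
- lamp_button (a joint): How far the lamp button is pressed, in m: 0 = up, 0.008 = fully down. It is sprung: about 1.5 N starts it, 5 N takes it fully down, and it comes up by itself when let go.
- lamp_button_top (a point): Centre of the top face of the lamp button, a flat black round button 32 mm across standing 12 mm above a 48 mm round steel collar on the lamp switch; its top is 64 mm above the table when up. It moves straight down.
- dimmer_box: Dimmer: same grey box as the lamp switch (70 x 70 x 40 mm, fixed), but with a rotary bar-grip knob on its top, up to about 85 mm above the table. Not used. Origin: centre of its underside.
- dimmer (a joint): Angle of the dimmer's knob, rad; to be left alone.
- conk: Bystander, loose: dark round fungus, 54 mm wide, 36 mm high. Origin: centre of its underside.
- bark: Bystander, loose: flat piece of bark 75 x 45 mm, 20 mm high. Origin: centre of its underside.
- twig: Bystander, loose: forked twig 190 mm long, 16 mm thick. Origin: centre of its underside.
- tape: Bystander, loose: white roll of tape lying flat, 80 mm across, 22 mm high. Origin: centre of its underside.
- jar: Bystander, loose: glass jar with steel lid, 56 mm across, 70 mm high. Origin: centre of its underside.
- bottle: Bystander, loose: green drinks bottle, 66 mm across, 200 mm high. Origin: centre of its underside.
- brush: Bystander, loose: hand brush 170 mm long, lying flat. Origin: centre of its underside.
- cap: Bystander, loose: small reddish mushroom cap, 34 mm across, 16 mm high, lying on the top of the viewing box near its corner at about x = -66 mm, y = -75 mm of the box. Origin: centre of its underside.
There are look-alikes about, which are no part of the job. Leave any purple or turquoise look-alike of the lamp_switch alone.

How it is judged:
By the outcome, as a careful person would: the job done as asked, in the order asked, and still so for the second after the job is handed in, while the arm keeps its last pose, push and grip.
It also fails if it takes over 35 s, if anything falls off the work surface, if the arm or the gripper's body presses on something with over 40 N, if the wrist force passes 120 N, or if a joint passes its speed limit or range.

ROBOT

A 6-joint arm with a two-finger parallel gripper is mounted at the origin on the work surface. World frame = base frame: x ahead of the robot, y to its left, z up, the work surface at z = 0. Lengths are in m, angles in rad, forces in N, time in s.
With the tool pointing down it reaches from about 0.3 to 0.875 m from the base axis. Payload 6.4 kg.
Tool frame: the origin (TCP) lies midway between the tips of the shut fingers; the grasp point (between the pads) lies 19 mm behind it; z points along the fingers, y is the line along which they close (so a half turn about z gives the same grasp; the last joint's range is limited). The gripper opens to 85 mm and grips with 20 to 120 N. Pads are 22 mm wide; open, the fingers measure 114 mm over their backs; the gripper's body (76 mm by 85 mm) begins 54 mm behind the grasp point. The pads swing forward as they close: fully open they stand 13 mm farther back than shut.
Start: joints at [-1.555, 0.181, 1.607, -0, 1.354, -0.206], TCP at [0.127, -0.561, 0.201] pointing down, gripper open.
Joint ranges: [-2.99, 2.99], [-0.89, 2.07], [0.3, 2.58], [-1.14, 4.28], [0, 2.63], [-3.12, 3.12]. Speed limits (rad/s): [2.57, 2.57, 3.01, 3.14, 3.14, 3.14].

INTERFACE

Orientations are given as a rotation vector (axis times angle).
In Python, from bench import telemetry, get_image, hand_in gives the robot as it stands.
- The arm moves only by the tool drive_tool, never from a script. Its argument "increments" is one flat list of numbers, 7 for each row, row after row: the shift along the tool's x, y, z in cm, then the turn, a rotation vector about the tool's x, y, z in degrees, then the opening, from 0 (shut) to 1 (fully open). A call has 1 to 10 rows; each row shifts and turns the commanded pose from where the row before left it, along the tool's axes as they then stand; what a row does not reach is not made up. A row lasts 1/12 s, in which the tool goes at most 41.7 mm and 7.16 degrees, less where a joint would pass 70% of its speed; a pose out of reach is approached as far as the arm can. A call is refused whole if a number of a shift passes 4.17 or a number of a turn 7.16, either way. A call with a gripper value outside its range is refused whole. The fingers move at their own pace and stop on an object; "grip_force" is the grip in N (left out, the last holds). Time passes only in rows, so rows that do not move let the fingers close. It gives the time, the measured TCP pose, the force, the opening and the grip force at its end, in the units of the state.
- telemetry.get_state(): the state, without advancing time (a new reading comes with each control period).
- get_image(name): name is "side" or "top" or "wrist"; returns a dict with "frame" (480x640x3 uint8, blue, green, red), "fx", "fy", "cx", "cy" (pixels), "world_from_camera" (4x4, takes a point from camera to world coordinates). Camera axes: x right, y up, looking along -z (the intrinsics and any distortion apply to the point x, -y, -z); pixel columns grow to the right and rows downward; lengths in m; the calibration is good to about 2 mm. A picture is of the moment at which its call begins. There is no depth.
- hand_in(): hands the job in; it is judged then, once.
The state is a dict: "time_s": time; "joint_positions": joint angles; "qvel": joint speeds; "joint_efforts": joint torques, N m; "tcp_pos": TCP position; "tcp_rot": TCP orientation; "contact_force": force on the tool from outside, world axes, zero at the start; "moment": the same for the moment, N m; "gripper_width": finger opening in m; "finger_force": force on a finger pad.
Only numpy, scipy, OpenCV 4.12 (cv2) and the standard library are available. Lean on these libraries where they do the work, as an engineer would, in place of code of your own. Each camera call takes 0.05 s, during which the arm holds its last target. There are 200 camera calls.

## Working session

There is one attempt and no reset: what is moved stays moved. The work goes in short steps, Python scripts to look and compute and a tool call to move; the robot and the scene stay as the last step left them, time stands still between calls to the robot, and variables do not carry over. Pictures are saved under pics/ and viewed, at most 10 in all, crops included, and the job is handed in when it is done.

Besides the shell and the picture viewer there is one more tool, called by a JSON object that holds its "op" and its "data", one argument or row to a line. drive_tool: Moves the arm, as the interface text tells. Its arguments: {"type":"object","properties":{"increments":{"type":"array","items":{"type":"number"}},"grip_force":{"type":"number"}},"required":["increments"]}

```bash
mkdir -p pics; cat > h.py <<'E'
import numpy as np, cv2
from bench import telemetry, get_image, hand_in
def grab(n,f):
    d=get_image(n); cv2.imwrite(f"pics/{f}.png",d["frame"]); np.savez(f"pics/{f}.npz",**{k:np.asarray(v) for k,v in d.items()}); return d
def ray(d,u,v,z):
    K=np.array([[d["fx"],0,d["cx"]],[0,d["fy"],d["cy"]],[0,0,1.]],float)
    q=np.linalg.inv(K)@[u,v,1]; T=np.asarray(d["world_from_camera"])
    r=T[:3,:3]@[q[0],-q[1],-q[2]]; o=T[:3,3]; return o+r*(z-o[2])/r[2]
def proj(d,p):
    T=np.asarray(d["world_from_camera"]); c=T[:3,:3].T@(np.asarray(p)-T[:3,3])
    return d["fx"]*c[0]/-c[2]+d["cx"], d["fy"]*-c[1]/-c[2]+d["cy"]
E
python3 - <<'E'
from h import *
for n in("top","side"):
    d=grab(n,n+"0"); print(n,[k for k in d],np.round(d["world_from_camera"],3).tolist(),d["fx"])
print(telemetry.get_state())
E
```

```text
top ['frame', 'fx', 'fy', 'cx', 'cy', 'world_from_camera'] [[0.004, 0.984, -0.176, 0.289], [-1.0, 0.001, -0.016, 0.018], [-0.016, 0.176, 0.984, 1.47], [0.0, 0.0, 0.0, 1.0]] 532.9488041029712
side ['frame', 'fx', 'fy', 'cx', 'cy', 'world_from_camera'] [[0.98, 0.127, -0.15, 0.411], [-0.197, 0.638, -0.744, -0.7], [0.001, 0.759, 0.651, 0.729], [0.0, 0.0, 0.0, 1.0]] 439.62862602001604
{'time_s': 0.1, 'joint_positions': array([-1.55529003e+00,  1.81455042e-01,  1.60793064e+00,  1.39109657e-05,
        1.35382389e+00, -2.06292680e-01]), 'qvel': array([ 0.00185011, -0.00093108, -0.00214244, -0.00063803,  0.00211557,
       -0.0001787 ]), 'joint_efforts': array([ 3.15623074e-04, -4.45878339e+01, -3.52236807e+01, -3.22547530e-04,
        4.21422141e-03,  1.35781144e-05]), 'tcp_pos': array([ 0.12650833, -0.56033533,  0.20016994]), 'tcp_rot': array([-3.12069582e+00, -3.47504622e-01, -2.63019867e-04]), 'contact_force': array([-0.32344846,  0.4781722 ,  0.28828686]), 'moment': array([-0.02513795,  0.02205   , -0.02983844]), 'finger_force': 0.0, 'gripper_width': 0.08536329874736144}
```

View pics/top0.png

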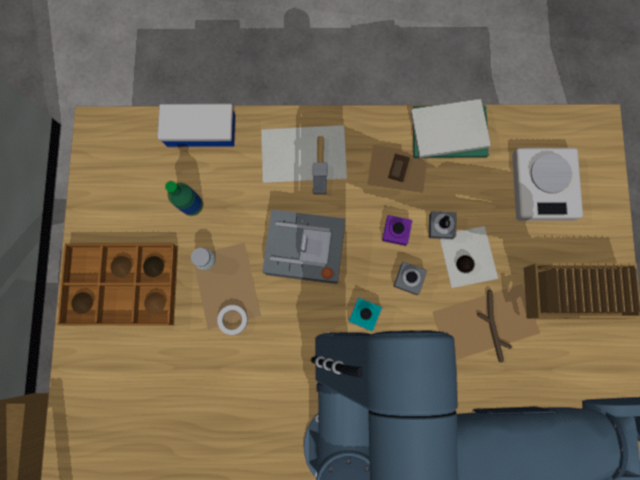

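View pics/side0.png

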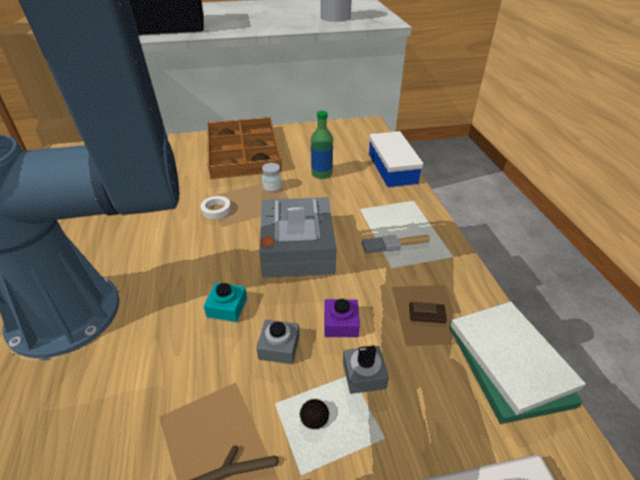

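Candidates for the lamp switch, as top / side pixels:
- Grey box with round button: (410,277) / (278,335). This matches the description.
- Grey box with bar knob, the dimmer: (442,223) / (365,365).
- Purple look-alike: (397,229) / (341,315).
- Turquoise look-alike: (366,313) / (225,298).

I choose the first and will check it in a close crop.

```bash
python3 - <<'E'
import cv2,numpy as np
t=cv2.imread("pics/top0.png");s=cv2.imread("pics/side0.png")
a=cv2.resize(t[200:300,255:465],None,fx=3.8,fy=3.8,interpolation=cv2.INTER_CUBIC)   # 798x380
b=cv2.resize(s[190:370,250:400],(0,0),fx=3.3,fy=3.3,interpolation=cv2.INTER_CUBIC)
cv2.imwrite("pics/ca.png",a);cv2.imwrite("pics/cb.png",b)
E
```

```text
(no output)
```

View pics/ca.png

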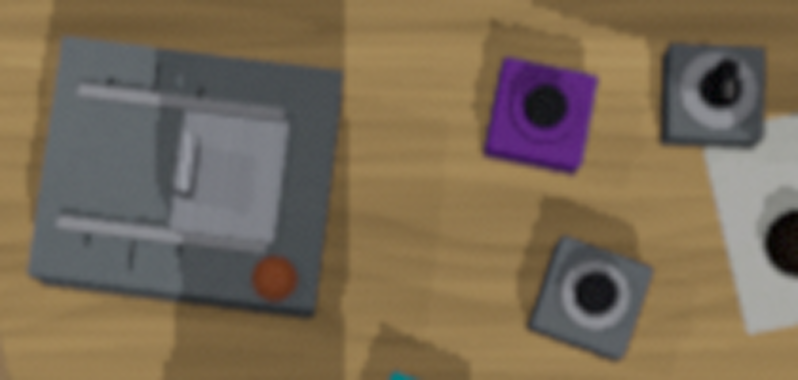

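View pics/cb.png

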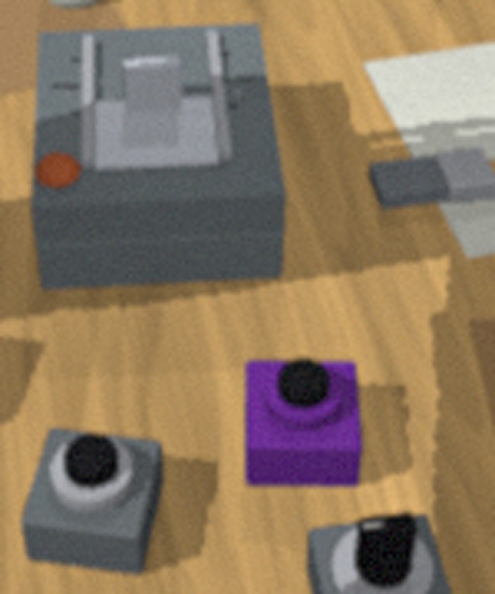

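The crops confirm the choice: the grey box with a black round button on a steel collar is at crop A (597,292) and crop B (92,462). The shutter tab's top edge is at crop A (188,160), with the cap at (275,277). The engraved lines run left, so the shutter opens toward world +y.

```bash
python3 - <<'E'
from h import *
t=dict(np.load("pics/top0.npz"));s=dict(np.load("pics/side0.npz"))
def dark(d,x0,x1,y0,y1):
    m=(d["frame"][y0:y1,x0:x1].max(2)<45).astype(np.uint8)
    n,l,st,c=cv2.connectedComponentsWithStats(m); i=1+np.argmax(st[1:,4]); print(st[i]); return c[i]+[x0,y0]
for d,w in((t,(395,428,262,292)),(s,(262,296,318,347))):
    c=dark(d,*w); print("button",c,ray(d,*c,.064).round(4))
A=lambda x,y:(255+x/3.8,200+y/3.8)
cor={(85,100):(62,38),(85,-100):(342,70),(-85,-100):(314,306),(-85,100):(32,272)}
P=np.array([ray(t,*A(*v),.08)[:2] for v in cor.values()]);B=np.array(list(cor))/1000.
c=P.mean(0);H=(B.T@(P-c));th=np.arctan2(H[0,1]-H[1,0],H[0,0]+H[1,1])
R=np.array([[np.cos(th),-np.sin(th)],[np.sin(th),np.cos(th)]])
print("box",c,np.degrees(th),"res",((P-c)@R-B).round(4).tolist())
hsv=lambda d:cv2.inRange(d["frame"],(0,20,90),(60,90,200))
for n,d,pts in(("top",t,A),("side",s,lambda x,y:(250+x/3.3,190+y/3.3))):
    L={"top":{"cap":(275,277,.09),"tab":(188,160,.124),"long-":(131,255,.08)},"side":{"cap":(58,170,.09),"tab":(151,62,.124),"long-":(65,86,.08)}}[n]
    for k,v in L.items(): print(n,k,((ray(d,*pts(*v[:2]),v[2])[:2]-c)@R).round(4))
for y in(-.002,.030): print("tab",c+R@[0,y])
E
```

```text
[12 10 10 10 81]
button [411.27160494 276.55555556] [ 0.4379 -0.1751  0.064 ]
[  8   4  15  15 175]
button [277.36571429 329.16571429] [ 0.4375 -0.1818  0.064 ]
box [0.51986381 0.1074817 ] -6.525585410590959 res [[-0.0014, -0.0003], [-0.0018, 0.001], [0.0012, 0.0015], [0.002, -0.0023]]
top cap [-0.0681 -0.0698]
top tab [ 0.0001 -0.0032]
top long- [-0.0634  0.0312]
side cap [-0.0661 -0.0748]
side tab [ 0.0005 -0.0049]
side long- [-0.0621  0.0301]
tab [0.51963651 0.10549466]
tab [0.52327321 0.13728734]
```

{"op": "drive_tool", "data": {
  "increments": [0,0,0,0,0,6.4,0,0,0,0,0,0,6.4,0,0,0,0,0,0,6.4,0,1.9,-2.96,0,0,0,0,0,1.9,-2.96,0,0,0,0,0,1.9,-2.96,0,0,0,0,0,1.9,-2.96,0,0,0,0,0,1.9,-2.96,0,0,0,0,0,1.9,-2.96,0,0,0,0,0,1.9,-2.96,0,0,0,0,0]
}}

```text
time_s: 0.93
tcp_pos: [0.2827, -0.3684, 0.2007]
tcp_rot: [-3.136, 0.179, 0.0]
contact_force: [1.6, -0.2, 0.4]
gripper_width: 0.0003
finger_force: 0.0
```

{"op": "drive_tool", "data": {
  "increments": [1.9,-2.96,0,0,0,0,0,1.9,-2.96,0,0,0,0,0,1.9,-2.96,0,0,0,0,0,1.9,-2.96,0,0,0,0,0,1.9,-2.96,0,0,0,0,0,1.9,-2.96,0,0,0,0,0,1.9,-2.96,0,0,0,0,0,0,0,0,0,0,0,0,0,0,0,0,0,0,0]
}}

```text
time_s: 1.68
tcp_pos: [0.4382, -0.1775, 0.2006]
tcp_rot: [-3.137, 0.171, 0.001]
contact_force: [-0.0, -0.7, 0.0]
gripper_width: -0.0002
finger_force: 0.0
```

{"op": "drive_tool", "data": {
  "increments": [0,0,3,0,0,0,0,0,0,3,0,0,0,0,0,0,3,0,0,0,0,0,0,2,0,0,0,0,0,0,1,0,0,0,0,0,0,0.8,0,0,0,0,0,0,0.5,0,0,0,0,0,0,0.3,0,0,0,0,0,0,0.3,0,0,0,0,0,0,0,0,0,0,0]
}}

```text
time_s: 2.52
tcp_pos: [0.438, -0.1797, 0.0624]
tcp_rot: [3.136, -0.178, 0.001]
contact_force: [0.2, 1.4, -0.2]
gripper_width: -0.0001
finger_force: 0.0
```

{"op": "drive_tool", "data": {
  "increments": [0,0,0.3,0,0,0,0,0,0,0.2,0,0,0,0,0,0,0.15,0,0,0,0,0,0,0.1,0,0,0,0,0,0,0,0,0,0,0,0,0,0,0,0,0,0]
}}

```text
time_s: 3.02
tcp_pos: [0.4377, -0.1792, 0.0545]
tcp_rot: [-3.137, 0.178, 0.0]
contact_force: [-0.5, 0.5, -0.8]
gripper_width: -0.0004
finger_force: 0.0
```

```bash
python3 - <<'E'
from h import *
d=grab("side","side1"); cv2.imwrite("pics/c1.png",cv2.resize(d["frame"][230:370,220:380],None,fx=4,fy=4,interpolation=cv2.INTER_CUBIC))
s=telemetry.get_state();print(s["tcp_pos"],s["contact_force"])
E
```

```text
[ 0.43771645 -0.17925896  0.05455157] [-0.76060066 -0.24216688  0.60825302]
```

View pics/c1.png

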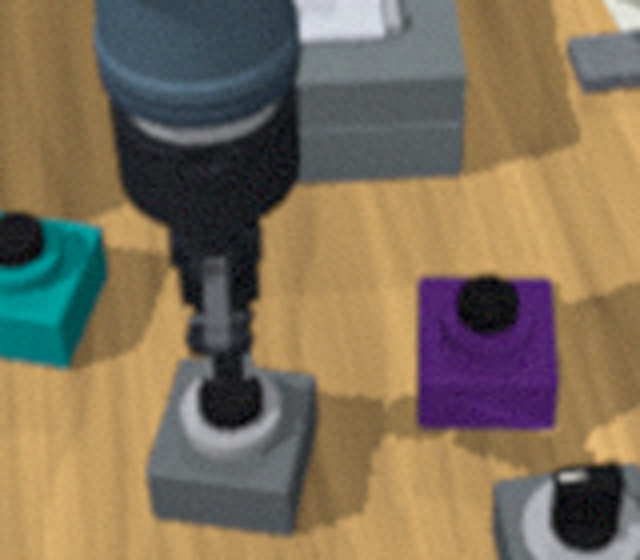

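The finger tip is centred over the button, at crop (230,375) against (232,400). There is no contact force yet, so I'll creep down until the force shows contact.

{"op": "drive_tool", "data": {
  "increments": [0,0,0.2,0,0,0,0,0,0,0.2,0,0,0,0,0,0,0,0,0,0,0]
}}

```text
time_s: 3.32
tcp_pos: [0.4374, -0.179, 0.0501]
tcp_rot: [-3.136, 0.178, 0.001]
contact_force: [-0.4, 0.2, -0.9]
gripper_width: 0.0001
finger_force: 0.0
```

```bash
python3 - <<'E'
from h import *
d=grab("side","side2"); w=grab("wrist","w2")
a=cv2.resize(d["frame"][280:370,240:320],(480,540),interpolation=cv2.INTER_CUBIC)
b=cv2.resize(w["frame"],(320,240)); c=np.zeros((540,320,3),np.uint8);c[:240]=b
cv2.imwrite("pics/c2.png",np.hstack([a,c]))
s=telemetry.get_state();print(s["tcp_pos"],s["contact_force"],s["joint_efforts"])
print(proj(d,s["tcp_pos"]))
E
```

```text
[ 0.43752567 -0.17917256  0.05032528] [-0.41906964  0.07050221  0.45678483] [ 9.46123364e-04 -3.63079941e+01 -2.82273316e+01 -2.43516361e-04
 -4.51896645e-03 -4.72230170e-06]
(np.float64(277.6530482636207), np.float64(332.56419808692897))
```

View pics/c2.png

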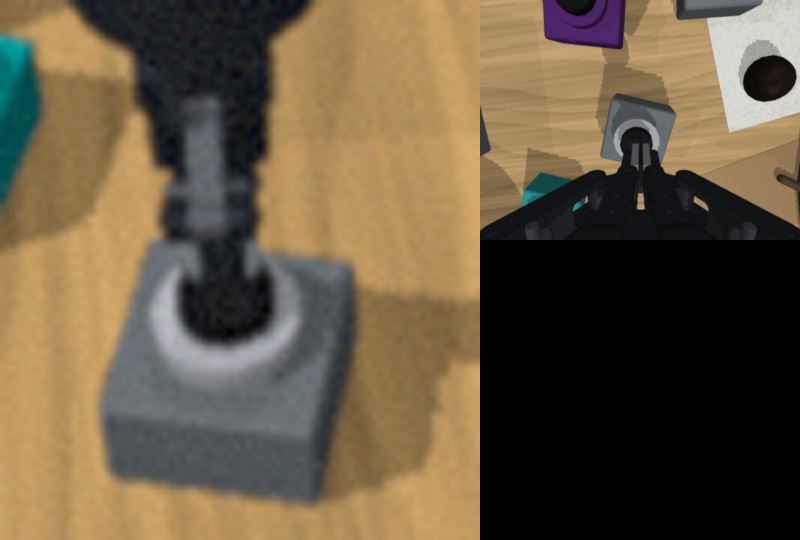

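The tip is still over the button, at crop (225,270), with the button centre at about (226,300). The force is nil, so I'll keep creeping in small steps.

{"op": "drive_tool", "data": {
  "increments": [0,0,0.15,0,0,0,0,0,0,0.15,0,0,0,0,0,0,0,0,0,0,0]
}}

```text
time_s: 3.67
tcp_pos: [0.4375, -0.1791, 0.0472]
tcp_rot: [-3.136, 0.178, 0.001]
contact_force: [-0.6, -0.9, -0.5]
gripper_width: 0.0002
finger_force: 0.0
```

{"op": "drive_tool", "data": {
  "increments": [0,0,0.15,0,0,0,0,0,0,0.15,0,0,0,0,0,0,0,0,0,0,0]
}}

```text
time_s: 3.92
tcp_pos: [0.4374, -0.1791, 0.0441]
tcp_rot: [-3.136, 0.178, 0.001]
contact_force: [-1.5, -0.3, -0.5]
gripper_width: -0.0
finger_force: 0.0
```

```bash
python3 - <<'E'
from h import *
d=grab("side","side3"); t=grab("top","top3")
r=lambda i,x,y:cv2.resize(i[y:y+45,x:x+45],(400,300) if 0 else (300,300),interpolation=cv2.INTER_CUBIC)
S=[cv2.imread(f"pics/side{k}.png") for k in(0,1)]+[d["frame"]]
T=[cv2.imread("pics/top0.png"),t["frame"]]
a=np.hstack([r(i,257,305) for i in S[:2]]);b=np.hstack([r(S[2],257,305),r(T[1],390,255)])
cv2.imwrite("pics/c3.png",np.vstack([a,b]))
s=telemetry.get_state();print(s["tcp_pos"],s["contact_force"],s["joint_efforts"],proj(d,s["tcp_pos"]),proj(t,s["tcp_pos"]))
E
```

```text
[ 0.4375992  -0.17921566  0.04439836] [0.8547905  0.06870986 0.11869645] [-1.50940756e-03 -3.65203750e+01 -2.78963238e+01 -4.01999596e-04
 -2.83151538e-03  5.19330882e-06] (np.float64(277.8798900538363), np.float64(334.5044142099182)) (np.float64(411.8201156710869), np.float64(277.43807048106214))
```

View pics/c3.png

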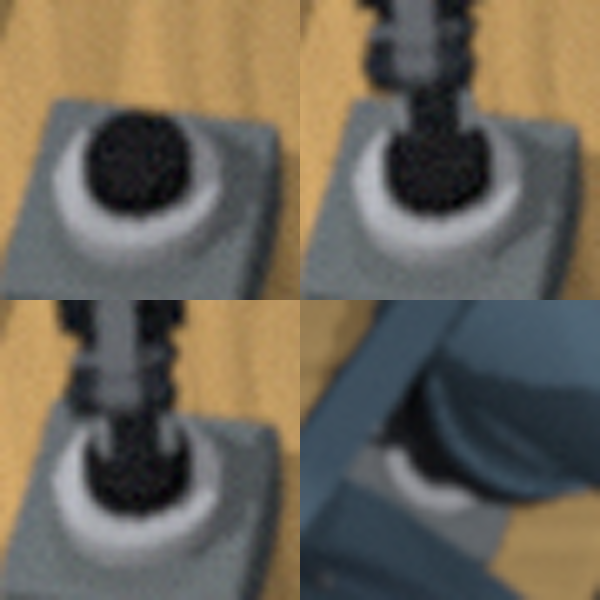

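The grey finger plates end at side crop y≈155 of 300, which is level with the button's top. The blob is unchanged from before, so the button isn't pressed. The real tips seem to sit short of the stated TCP, so I'll continue down.

{"op": "drive_tool", "data": {
  "increments": [0,0,0.15,0,0,0,0,0,0,0.15,0,0,0,0,0,0,0,0,0,0,0]
}}

```text
time_s: 4.27
tcp_pos: [0.4375, -0.1791, 0.0412]
tcp_rot: [-3.136, 0.178, 0.001]
contact_force: [0.0, 0.8, 0.2]
gripper_width: 0.0002
finger_force: 0.0
```

{"op": "drive_tool", "data": {
  "increments": [0,0,0.15,0,0,0,0,0,0,0.15,0,0,0,0,0,0,0,0,0,0,0]
}}

```text
time_s: 4.52
tcp_pos: [0.4374, -0.1791, 0.0382]
tcp_rot: [-3.136, 0.178, 0.001]
contact_force: [-0.3, -1.2, 0.1]
gripper_width: -0.0001
finger_force: 0.0
```

{"op": "drive_tool", "data": {
  "increments": [0,0,0.15,0,0,0,0,0,0,0.1,0,0,0,0,0,0,0,0,0,0,0]
}}

```text
time_s: 4.77
tcp_pos: [0.4375, -0.1791, 0.0357]
tcp_rot: [-3.136, 0.178, 0.001]
contact_force: [-0.4, 0.4, 0.7]
gripper_width: -0.0
finger_force: 0.0
```

```bash
python3 - <<'E'
from h import *
d=grab("side","side4")["frame"]; w=grab("wrist","w4")["frame"]
S=[cv2.imread(f"pics/side3.png"),d];W=[cv2.imread("pics/w2.png"),w]
r=lambda i:cv2.resize(i[300:350,255:305],(300,300),interpolation=cv2.INTER_CUBIC)
q=lambda i:cv2.resize(i[180:380,220:420],(300,300),interpolation=cv2.INTER_CUBIC)
cv2.imwrite("pics/c4.png",cv2.convertScaleAbs(np.vstack([np.hstack(list(map(r,S))),np.hstack(list(map(q,W)))]),alpha=1.6,beta=15))
s=telemetry.get_state();print(s["tcp_pos"],s["contact_force"],s["joint_efforts"][1:3],s["gripper_width"])
E
```

```text
[ 0.43762076 -0.17925221  0.0359445 ] [ 0.354869    0.02316739 -0.60015917] [-36.83740497 -27.41612434] -9.279995909925483e-05
```

View pics/c4.png

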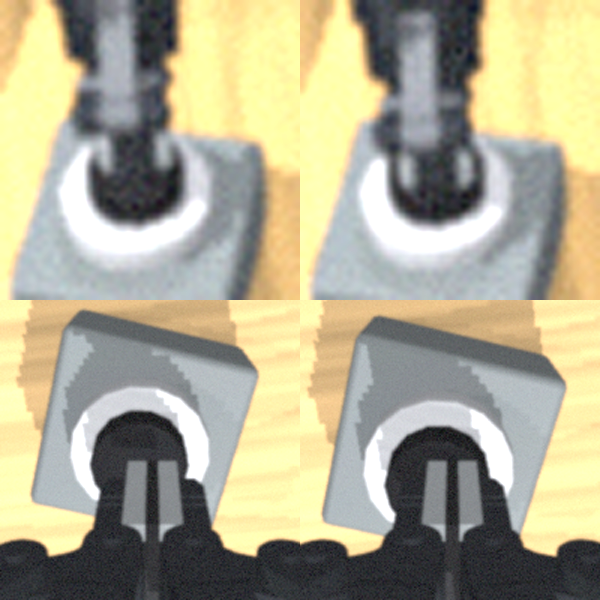

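The tips stay over the button in the wrist view, with the plate ends at image pixel (321,287). I'll check that against the projected TCP to get the true tip height.

```bash
python3 - <<'E'
from h import *
w=dict(np.load("pics/w4.npz")); p=np.array([.4375,-.1792,.0358]); print(w["world_from_camera"].round(3).tolist(),w["fx"],w["cx"],w["cy"])
for k in(0,.01,.02,.03,.04): print(k,np.round(proj(w,p+[0,0,k]),1))
s=dict(np.load("pics/side4.npz"))
for k in(0,.01,.02,.03,.04): print(k,np.round(proj(s,p+[0,0,k]),1))
# button circle in wrist views: expected for several heights
for n in("w2","w4"):
    w=dict(np.load(f"pics/{n}.npz"))
    for z in(.052,.056,.064): 
        q=[proj(w,np.array([.4377,-.178,z])+.016*np.array(v)) for v in((1,0,0),(-1,0,0),(0,1,0),(0,-1,0))]; print(n,z,np.round(q,1).tolist())
E
```

```text
[[-0.113, 0.952, 0.284, 0.51], [-0.994, -0.108, -0.032, -0.187], [-0.0, -0.286, 0.958, 0.209], [0.0, 0.0, 0.0, 1.0]] 366.5415082845631 321.0898122209614 239.23467647498367
0 [321.3 279.5]
0.01 [321.3 287.6]
0.02 [321.3 296.6]
0.03 [321.3 306.7]
0.04 [321.3 318.1]
0 [278.1 337.3]
0.01 [277.8 334.1]
0.02 [277.5 330.8]
0.03 [277.1 327.5]
0.04 [276.8 324.1]
w2 0.052 [[315.3, 250.7], [322.6, 309.0], [287.6, 283.9], [350.6, 277.3]]
w2 0.056 [[315.2, 253.3], [322.6, 312.7], [286.9, 287.1], [351.2, 280.4]]
w2 0.064 [[314.9, 258.9], [322.7, 320.6], [285.4, 294.1], [352.6, 287.1]]
w4 0.052 [[314.7, 260.9], [322.5, 323.3], [284.8, 296.5], [352.8, 289.4]]
w4 0.056 [[314.5, 264.0], [322.6, 327.6], [284.0, 300.3], [353.5, 293.0]]
w4 0.064 [[314.2, 270.6], [322.6, 336.8], [282.2, 308.4], [355.1, 300.9]]
```

Taking the 22 mm pad width into account, both views put the visible tips about 25-28 mm above the reported TCP. That means contact should come about now, so I'll keep creeping with force checks.

{"op": "drive_tool", "data": {
  "increments": [0,0,0.1,0,0,0,0,0,0,0.1,0,0,0,0,0,0,0,0,0,0,0]
}}

```text
time_s: 5.12
tcp_pos: [0.4375, -0.1792, 0.0338]
tcp_rot: [-3.136, 0.178, 0.0]
contact_force: [0.2, 0.1, 0.3]
gripper_width: 0.0001
finger_force: 0.0
```

{"op": "drive_tool", "data": {
  "increments": [0,0,0.1,0,0,0,0,0,0,0.1,0,0,0,0,0,0,0,0,0,0,0]
}}

```text
time_s: 5.37
tcp_pos: [0.4377, -0.1793, 0.032]
tcp_rot: [3.137, -0.178, 0.0]
contact_force: [-0.7, 0.2, 1.1]
gripper_width: 0.0003
finger_force: 1.0
```

{"op": "drive_tool", "data": {
  "increments": [0,0,0.15,0,0,0,0,0,0,0.15,0,0,0,0,0,0,0,0,0,0,0]
}}

```text
time_s: 5.62
tcp_pos: [0.4377, -0.1793, 0.0289]
tcp_rot: [3.137, -0.178, 0.0]
contact_force: [-1.2, 0.1, 2.6]
gripper_width: -0.0002
finger_force: 1.7
```

{"op": "drive_tool", "data": {
  "increments": [0,0,0.2,0,0,0,0,0,0,0.2,0,0,0,0,0,0,0,0,0,0,0]
}}

```text
time_s: 5.87
tcp_pos: [0.4378, -0.1794, 0.0256]
tcp_rot: [3.137, -0.178, -0.0]
contact_force: [-3.9, 2.3, 10.8]
gripper_width: 0.0002
finger_force: 5.2
```

{"op": "drive_tool", "data": {
  "increments": [0,0,0.1,0,0,0,0,0,0,0,0,0,0,0,0,0,0,0,0,0,0]
}}

```text
time_s: 6.12
tcp_pos: [0.4379, -0.1795, 0.0255]
tcp_rot: [3.136, -0.177, -0.0]
contact_force: [-6.6, 4.0, 20.1]
gripper_width: 0.0001
finger_force: 10.3
```

The button bottomed at reading 0.0255 with 20 N, 8 mm after first contact at about 0.0335. So the real tips sit about 30 mm short of the reported TCP. I'll let the button up, rise, and open the gripper.

{"op": "drive_tool", "data": {
  "increments": [0,0,-0.6,0,0,0,0,0,0,-0.8,0,0,0,0,0,0,-1,0,0,0,0,0,0,-3,0,0,0,0,0,0,-3,0,0,0,0,0,0,-3,0,0,0,0,0,0,-3,0,0,0,0,0,0,-3,0,0,0,1,0,0,0,0,0,0,1,0,0,0,0,0,0,1]
}}

```text
time_s: 6.95
tcp_pos: [0.4387, -0.1801, 0.2002]
tcp_rot: [3.134, -0.178, 0.006]
contact_force: [0.3, -0.3, -0.5]
gripper_width: 0.0357
finger_force: 0.0
```

{"op": "drive_tool", "data": {
  "increments": [0.49,-2.92,0,0,0,0,1,0.49,-2.92,0,0,0,0,1,0.49,-2.92,0,0,0,0,1,0.49,-2.92,0,0,0,0,1,0.49,-2.92,0,0,0,0,1,0.49,-2.92,0,0,0,0,1,0.49,-2.92,0,0,0,0,1,0.49,-2.92,0,0,0,0,1,0.49,-2.92,0,0,0,0,1,0.49,-2.92,0,0,0,0,1]
}}

```text
time_s: 7.78
tcp_pos: [0.5183, 0.1069, 0.1961]
tcp_rot: [3.136, -0.178, -0.005]
contact_force: [0.5, -1.4, 1.0]
gripper_width: 0.0857
finger_force: 0.0
```

{"op": "drive_tool", "data": {
  "increments": [0,0,0,0,0,0,1,0,0,0,0,0,0,1]
}}

```text
time_s: 7.95
tcp_pos: [0.5182, 0.1066, 0.1961]
tcp_rot: [3.137, -0.173, -0.005]
contact_force: [-0.5, -1.0, 0.4]
gripper_width: 0.0853
finger_force: 0.0
```

```bash
python3 - <<'E'
from h import *
w=grab("wrist","w5"); s=telemetry.get_state(); p=s["tcp_pos"]; print(p,s["contact_force"],s["gripper_width"])
c=np.array([.51986,.10748]);th=np.radians(-6.526);R=np.array([[np.cos(th),-np.sin(th)],[np.sin(th),np.cos(th)]])
for n,b in dict(tab=(0,-.002,.124),tL=(-.02,-.002,.124),tR=(.02,-.002,.124),longp=(.06,.03,.08),longm=(-.06,.03,.08),cap=(-.066,-.075,.09)).items(): print(n,np.round(proj(w,[*(c+R@b[:2]),b[2]]),1))
print("tcp",proj(w,p))
E
```

```text
[0.51820171 0.10561781 0.19633258] [-0.11452344 -0.12707609 -0.44218209] 0.0852604652050981
tab [322.6 236.6]
tL [322.4 263.5]
tR [322.7 208.4]
longp [280.8 144.9]
longm [284.8 289. ]
cap [409.2 301. ]
tcp (np.float64(323.2649455414582), np.float64(279.38768510980276))
```

View pics/w5.png

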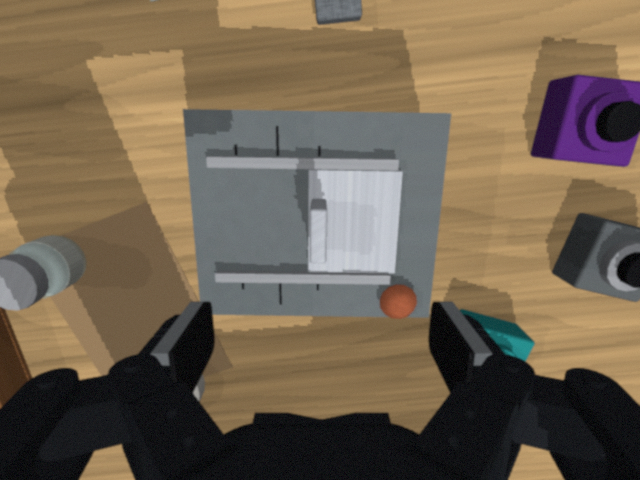

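The wrist view shows the tab at (318,235), the long lines at (277,141) and (280,293), and the fingers centred on column ≈322. The tab is therefore about 3 mm toward tool −y. I'll centre on it and descend to a reading of about 0.071, which puts the real tips near 0.10.

{"op": "drive_tool", "data": {
  "increments": [0.2,-0.3,2,0,0,0,1,0,0,2.5,0,0,0,1,0,0,2.5,0,0,0,1,0,0,2,0,0,0,1,0,0,1.5,0,0,0,1,0,0,1,0,0,0,1,0,0,0.6,0,0,0,1,0,0,0.4,0,0,0,1,0,0,0,0,0,0,1]
}}

```text
time_s: 8.75
tcp_pos: [0.5215, 0.1076, 0.0726]
tcp_rot: [3.136, -0.179, -0.001]
contact_force: [-0.7, -0.7, 0.1]
gripper_width: 0.0855
finger_force: 0.0
```

{"op": "drive_tool", "data": {
  "increments": [0,0,0,0,0,0,0.1,0,0,0,0,0,0,0.1,0,0,0,0,0,0,0,0,0,0,0,0,0,0,0,0,0,0,0,0,0],
  "grip_force": 50
}}

```text
time_s: 9.17
tcp_pos: [0.522, 0.1082, 0.0735]
tcp_rot: [-3.137, 0.178, -0.001]
contact_force: [-0.0, -0.6, -0.2]
gripper_width: 0.0257
finger_force: 0.0
```

```bash
python3 - <<'E'
from h import *
w=grab("wrist","w6"); grab("side","side6"); s=telemetry.get_state(); print(s["tcp_pos"],s["contact_force"],s["gripper_width"],s["finger_force"])
E
```

```text
[0.52191373 0.10862726 0.07338887] [-2.47144695  4.18845404  7.6395507 ] 0.010698674970754494 53.51650893688202
```

The tab is gripped, at 10.7 mm opening and 53 N. Now I'll slide it 32 mm along tool −y, which is box +y.

{"op": "drive_tool", "data": {
  "increments": [0,-0.2,0,0,0,0,0,0,-0.4,0,0,0,0,0,0,-0.4,0,0,0,0,0,0,-0.4,0,0,0,0,0,0,-0.4,0,0,0,0,0,0,-0.4,0,0,0,0,0,0,-0.4,0,0,0,0,0,0,-0.4,0,0,0,0,0,0,-0.2,0,0,0,0,0,0,0,0,0,0,0,0],
  "grip_force": 60
}}

```text
time_s: 10.1
tcp_pos: [0.5257, 0.1389, 0.0734]
tcp_rot: [3.134, -0.177, 0.001]
contact_force: [-1.5, -8.5, 5.6]
gripper_width: 0.0109
finger_force: 60.6
```

```bash
python3 - <<'E'
from h import *
w=grab("wrist","w7")["frame"]; S=grab("side","side7")["frame"]; t=grab("top","top7")["frame"]; s=telemetry.get_state(); print(s["time_s"],s["tcp_pos"],s["contact_force"],s["gripper_width"],s["finger_force"])
a=cv2.resize(w[60:380,150:480],(400,388),interpolation=cv2.INTER_CUBIC)
r=lambda i,x,y,W,H,o:cv2.resize(i[y:y+H,x:x+W],o,interpolation=cv2.INTER_CUBIC)
b=r(S,255,190,90,87,(400,388)); c=r(t,260,200,95,50,(400,210)); d=r(w,220,180,200,105,(400,210))
cv2.imwrite("pics/c7.png",cv2.convertScaleAbs(np.vstack([np.hstack([a,b]),np.hstack([c,d])]),alpha=1.3,beta=15))
E
```

```text
10.25 [0.52563849 0.13859559 0.07339773] [-1.94966393 -8.69921321  5.32096045] 0.010605800572290795 60.664347410202026
```

View pics/c7.png

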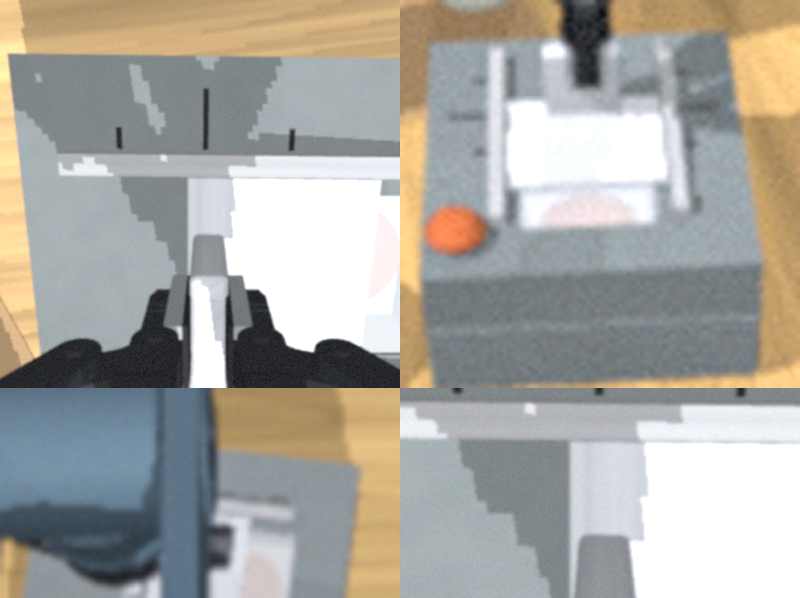

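This picture shows the plate slid and the window uncovered. The long line is at wrist u≈321 when carried to the tab's row, and the tab's base centre is at u≈322.5. The cap at (456,230) is undisturbed. At 71 px per 32 mm that is about 0.5 mm short, which agrees with the 8.9 N spring force. I'll make one small correction.

{"op": "drive_tool", "data": {
  "increments": [0,-0.06,0,0,0,0,0,0,0,0,0,0,0,0,0,0,0,0,0,0,0,0,0,0,0,0,0,0,0,0,0,0,0,0,0,0,0,0,0,0,0,0]
}}

```text
time_s: 10.75
tcp_pos: [0.5257, 0.1391, 0.0734]
tcp_rot: [3.134, -0.178, 0.001]
contact_force: [-2.9, -8.3, 4.8]
gripper_width: 0.0105
finger_force: 60.6
```

```bash
python3 - <<'E'
from h import *
F=[];P=[]
w=grab("wrist","w8")["frame"]; S=grab("side","side8")["frame"]
for _ in range(4):
    s=telemetry.get_state(); F.append(s["contact_force"]);P.append(s["tcp_pos"]); get_image("wrist")
print(np.mean(F,0),np.mean(P,0),np.std(P,0),s["gripper_width"],s["finger_force"],s["time_s"])
g=cv2.cvtColor(w,cv2.COLOR_BGR2GRAY).astype(float)
def line(rows): # dark tick centre
    r=g[rows[0]:rows[1],290:350].mean(0); k=np.clip(r.max()*.75-r,0,None); return 290+(k*np.arange(60)).sum()/k.sum()
print("long tick top",line((138,148)),line((150,160)),line((165,180)))
for v in(256,262,268,274): print(v,g[v-1:v+2,300:346:2].mean(0).astype(int))
b=S[300:350,255:305]; print("side button dark px now/start",(b.max(2)<45).sum(),(cv2.imread("pics/side0.png")[300:350,255:305].max(2)<45).sum())
E
```

```text
[-2.24661747 -8.11727221  5.65013769] [0.52568733 0.13908129 0.07340369] [1.69320801e-05 8.51533725e-06 1.22391528e-05] 0.010560508210532582 60.63596785068512 11.0
long tick top 319.80454699694604 319.761530577383 319.57577132486387
256 [ 90  90 109 150 148 108  95  95  96 100 100 100 100 100 100  98  99 137
 175 176 169 174 200]
262 [ 90  91 108 149 133  95  96  97  98 100 102  99 101  99 101 100  97 111
 190 198 198 202 203]
268 [ 92  91 111 148 120  93  95  98 100 102 103 103 101 100 100  99  98 102
 165 198 199 202 201]
274 [ 91  91 110 146 106  95  96  97  99 104 105 103 102 101 100 103  98  98
 139 194 198 203 201]
side button dark px now/start 181 175
```

```bash
python3 - <<'E'
from h import *
w=dict(np.load("pics/w8.npz")); c=np.array([.51986,.10748])
for deg in(-6.0,-6.53,-7.0):
    th=np.radians(deg);R=np.array([[np.cos(th),-np.sin(th)],[np.sin(th),np.cos(th)]])
    q=lambda x,y,z:np.round(proj(w,[*(c+R@[x,y]),z]),1)
    print(deg,q(.06,.03,.08),[q(.02,.03,z) for z in(.084,.095,.124)],q(.06,.062,.08),q(.06,-.002,.08))
g=cv2.cvtColor(w["frame"],cv2.COLOR_BGR2GRAY).astype(float)
e=cv2.Canny(w["frame"],60,150); L=cv2.HoughLinesP(e,1,np.pi/720,40,minLineLength=90,maxLineGap=10)
for l in L[:,0]: 
    if abs(l[2]-l[0])>80: print(l,np.degrees(np.arctan2(l[3]-l[1],l[2]-l[0])).round(2))
q=lambda x,y,z,R=R:proj(w,[*(c+R@[x,y]),z])
for deg in(-6.0,-6.53,-7.0):
    th=np.radians(deg);R=np.array([[np.cos(th),-np.sin(th)],[np.sin(th),np.cos(th)]])
    a=np.array(q(.052,.08,.087,R));b=np.array(q(.052,-.06,.087,R)); print(deg,"rail",np.degrees(np.arctan2(*(b-a)[::-1])))
# short ticks
for x0,x1 in((235,262),(378,405)):
    for r in((170,176),(176,182)):
        k=g[r[0]:r[1],x0:x1].mean(0);k=np.clip(k.max()*.75-k,0,None);print((x0+(k*np.arange(x1-x0)).sum()/max(k.sum(),1e-9)).round(1),end=" ")
E
```

```text
-6.0 [324.7 166.1] [array([325.3, 253.6]), array([325.7, 261.7]), array([326.8, 289.1])] [253.2 166.7] [396.2 165.4]
-6.53 [326.  165.4] [array([325.7, 253. ]), array([326.1, 261.1]), array([327.3, 288.4])] [254.4 165.4] [397.4 165.5]
-7.0 [327.1 164.9] [array([326.1, 252.5]), array([326.5, 260.6]), array([327.8, 287.8])] [255.5 164.3] [398.5 165.5]
[157 104 323 105] 0.35
[198 186 397 188] 0.58
[  0 458 201 342] -29.99
[438 341 638 456] 29.9
[307 207 420 208] 0.51
[436 107 607 109] 0.67
[443 343 639 456] 29.96
[  4   8 113 241] 64.93
[304 106 400 106] 0.0
[  6 455 207 340] -29.78
-6.0 rail -0.5260783307964534
-6.53 rail 0.004027768722102645
-7.0 rail 0.47460047191846816
248.2 248.5 390.9 390.6
```

Measured properly, with the box yaw about −7° from the rail slope, the tab is about 1.3 mm short. The TCP travel of 30.7 mm since the grip and the spring force agree with that. I'll add 1.3 mm.

{"op": "drive_tool", "data": {
  "increments": [0,-0.13,0,0,0,0,0,0,0,0,0,0,0,0,0,0,0,0,0,0,0,0,0,0,0,0,0,0,0,0,0,0,0,0,0]
}}

```text
time_s: 11.47
tcp_pos: [0.5258, 0.1403, 0.0734]
tcp_rot: [3.134, -0.178, 0.001]
contact_force: [-3.4, -7.9, 5.7]
gripper_width: 0.0107
finger_force: 60.6
```

```bash
python3 - <<'E'
from h import *
w=grab("wrist","w9")["frame"]; s=telemetry.get_state()
print(s["tcp_pos"],s["contact_force"],s["time_s"])
g=cv2.cvtColor(w,cv2.COLOR_BGR2GRAY).astype(float)
r=g[160:178,290:350].mean(0); k=np.clip(r.max()*.75-r,0,None); print("long",290+(k*np.arange(60)).sum()/k.sum())
for v in(256,268): print(v,g[v-1:v+2,300:346:2].mean(0).astype(int))
E
```

```text
[0.52584879 0.14031155 0.073401  ] [-1.36057105 -8.77293148  6.03314707] 11.5167
long 322.4426800929512
256 [ 91  90 109 148 146 110  95  95  95  99 101  99 100 100  98  97 101 140
 167 169 171 197 202]
268 [ 90  91 112 147 120  92  96  96  99 102 102 103 100  99  99  99  96 101
 166 198 197 202 202]
```

```bash
python3 -c "from bench import hand_in; print(hand_in())"
```

```text
the job is handed in; nothing more can be done
None
```

I pressed the lamp button fully down (8 mm, 20 N at the stop) and let it up, and the gripper is holding the shutter at half travel, level with the long line to about 0.3 mm in the wrist camera; I handed it in at 11.5 s, and no judged result came back.

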